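Clamp the jar in the one-hand ratchet vice

TASK

The jar in the one-hand vice has to be held so that its cap can be twisted off: push the red pawl tab over from the release side to the clamping side, then work the ratchet handle clockwise (seen from above), back and forth as often as it takes, until the jaw grips the jar firmly against the end stop, but not so hard that the glass could crack. Use only the tab and the handle knob, gently; leave the jar, the jaw and everything else on the counter alone, and let go at the end without loosening the grip.

Things in the scene. Friction and masses are not known exactly. Their poses are not given: they have to be found in the camera images.
- vice: The vice, fixed to the counter: white bed plate 110 x 330 x 10 mm with a round grey ratchet head. Origin on the vertical spindle axis at counter level; its y axis points from the spindle along the bed to the jar, z up. The head ends at 42 mm height; above it the turning steel disc of the handle (88 mm across) has its top at 74 mm.
- handle (a joint): Ratchet handle angle, rad, positive clockwise from above, the clamping direction. Limits -0.75 to 0.75. At 0 the arm points from the spindle along the vice's -y; at angle h it points to (-sin h, -cos h) in the vice's x, y.
- knob (a point): Middle of the upright black round knob at the end of the handle arm: 24 mm across, from 74 to 136 mm height (point at 105 mm), 110 mm from the spindle axis. Push it sideways or hold it from above. The arm below it is a flat bar (top 74 mm, 26 mm wide).
- pawl (a joint): Pawl angle, rad: -0.4 (release side, where it starts) to +0.4 (clamping side). Over-centre sprung: past 0 it snaps over by itself (it may rest at about +0.2 on a ratchet pin until the handle next moves). On the clamping side, clockwise turning drives the jaw and turning back only clicks; on the release side the reverse. About 3 N at the tab flips it.
- tab (a point): Centre of the red upright pawl tab, 18 mm (along the arm) x 10 (across) x 30 tall, 78 to 108 mm high, over the middle of the disc. Its pivot is on the arm, 52 mm from the spindle and 46 mm from the tab. It swings 18 mm either side of the arm's line. With the arm along the vice's -y, release is towards the vice's -x and clamping towards +x; this turns with the handle.
- spindle (a point): Top centre of the disc on the spindle, 74 mm high. Ratchet: 20 pins, so up to 0.32 rad of a stroke is lost before it bites; then the jaw moves 14 mm per rad. Pushing the knob squarely along its arc takes about 4.5 N while the jaw runs free (1 N more on the move), up to 3 N when only clicking back, and about 1.2 N more per 10 N of grip on the jar. The grip stays when the knob is let go.
- jaw_face (a point): Middle of the moving jaw's face, 46 mm high. A firm hold is about 30 N of grip, about 8 N steady push at the knob; under 18 N (7 N at the knob) is too loose, over 45 N (10 N at the knob) may crack the glass. Its rubber gives: once the jar is home, about 0.1 rad of handle takes the grip from 18 to 45 N. Once it is tight do not click the handle back: the grip may slacken.
- jaw: The moving jaw: aluminium plate with a black rubber face 60 mm wide, 21 to 71 mm high, sliding along the vice's y. Its origin lies 85 mm behind its face (along -y), at counter level: on the spindle axis when fully open, as at the start.
- jar: Pale glass jar with a brass-coloured twist cap, standing loose on the vice bed between jaw and end stop: 70 mm across, 118 mm tall. Origin at the centre of its underside. The jaw travels about 9 to 20 mm before the jar is pressed on the two rubber posts of the end stop, which was set by hand; where exactly is not given.
- mug: White ceramic mug, bystander, 82 mm across, 95 mm tall; origin under its centre.
- measuring_cup: Stainless steel measuring cup, bystander, 74 mm across, 60 mm tall, flat handle along its -x; origin under the bowl's centre.
- spatula: Green silicone spatula lying flat, bystander, 280 mm long.
- colander: Red plastic colander, bystander, 200 mm across, 85 mm tall; origin under its centre.
- spoon: Steel spoon lying flat, bystander.
- spare_cap: Spare brass jar cap lying open side up, bystander, 72 mm across, 16 mm tall.
- spice_jar: Small spice jar, bystander, 44 mm across, 90 mm tall.

How it is judged:
On the way, in this order (a step that is already met when the one before it is completed fails the run):
1. the pawl is flipped to the clamping side (value of joint pawl above 0.08 rad and contact force between jaw and jar below 5 N), for 0.2 s.
2. the jaw grips the jar (contact force between jaw and jar above 18 N), for 0.2 s.
At the end, for the whole second after the job is handed in: The jar stands upright (within 0.1 rad) and at rest on the vice bed, within 15 mm of its centre line, gripped by the jaw with 18 to 45 N; the pawl stands on the clamping side (joint above 0.08 rad); the robot has let go (contact force between jaw and jar between 18 and 45 N and value of joint pawl above 0.08 rad and angle between jar's own z axis and vertical below 0.1 rad and linear speed of jar below 0.01 m/s and x of jar in the frame of vice between -0.015 and 0.015 m and z of jar in the frame of vice below 0.02 m); the robot touches nothing.
It fails at once if the jar is squeezed with more than 45 N (contact force between jaw and jar above 45 N).
It fails at once if the robot pushes the jar or the jaw itself (more than 2 N) (contact force between any of the fingers, the arm and jar above 2 N or contact force between any of the fingers, the arm and jaw above 2 N).
It fails at once if the robot presses on the vice, its handle or its tab with more than 25 N (contact force between any of the fingers, the arm and vice above 25 N).
It fails at once if a bystander is shifted by more than 25 mm (distance of any of mug, measuring_cup, spatula, colander, spoon, spare_cap, spice_jar from where it was at the start of the episode above 0.025 m).
It also fails if it takes over 72 s, if anything falls off the work surface, if the arm or the gripper's body presses on something with over 40 N, if the wrist force passes 120 N, or if a joint passes its speed limit or range.

ROBOT

A 6-joint arm with a two-finger parallel gripper is mounted at the origin on the work surface. World frame = base frame: x ahead of the robot, y to its left, z up, the work surface at z = 0. Lengths are in m, angles in rad, forces in N, time in s.
With the tool pointing down it reaches from about 0.325 to 0.9 m from the base axis. Payload 6.1 kg.
Tool frame: the origin (TCP) lies midway between the tips of the shut fingers; the grasp point (between the pads) lies tcp_to_grasp behind it (tcp_to_grasp is the distance from the TCP to the grasp point, in m); x points along the fingers, y is the direction in which the jaws open and shut, and the axes are right-handed (so a half turn about x gives the same grasp; the last joint's range is limited). The gripper opens to 87 mm and grips with 3 to 60 N. Pads are 19 mm wide; open, the fingers measure 117 mm over their backs; the gripper's body (75 mm by 190 mm) begins 51 mm behind the grasp point.
Start: joints at [1.199, 0.22, 1.526, -0, 1.395, -0.126], TCP at [0.152, 0.606, 0.223] pointing down, gripper open.
Joint ranges: [-2.98, 2.98], [-0.91, 2.08], [0.09, 2.57], [-1.24, 4.39], [0.2, 2.65], [-2.68, 2.68]. Speed limits (rad/s): [2.57, 2.57, 3.01, 3.14, 3.14, 3.14].

INTERFACE

Orientations are given as a rotation vector (axis times angle).
In Python, from cell import * gives the robot as it stands.
- The arm moves only by the shell command python3 -m pendant 'ROWS' [FORCE]. ROWS is JSON, a list of rows, each an object with "claw": the opening in per cent of the stroke, from 0 (shut) to 100 (fully open); "linear": the shift along the tool's x, y, z in mm, a list of three; "twist": the turn about the tool's x in degrees. In form: [{"claw": claw, "linear": [tx, ty, tz], "twist": twist}, ...]. A call has 1 to 10 rows; each row is the pose to reach, as a shift and turn from the pose commanded when the call began, along the tool's axes at that moment; what a row does not reach only later rows make up. A row lasts 1/12 s, in which the tool goes at most 41.7 mm and 7.16 degrees, less where a joint would pass 70% of its speed; a pose out of reach is approached as far as the arm can. A call with a gripper value outside its range is refused whole. The fingers move at their own pace and stop on an object; FORCE is the grip in N (left out, the last holds). Time passes only in rows, so rows that repeat a pose let the fingers close. It gives the time, the measured TCP pose, the force and the opening at its end, in the units of the state.
- read_state(): the state, without advancing time (a new reading comes with each control period).
- read_camera(name): name is "side" or "top"; returns a dict with "img" (480x640x3 uint8, blue, green, red), "mtx" (3x3 intrinsics, pixels), "position" and "attitude" of the camera in the world. Camera axes: x right, y down, z forward; pixel columns grow to the right and rows downward; lengths in m; the calibration is good to about 2 mm. A picture is of the moment at which its call begins. There is no depth.
- finish_job(): hands the job in, once; it reports no verdict.
The state is a dict: "time_s": time; "q": joint angles; "joint_vel": joint speeds; "joint_torque": joint torques, N m; "eef_pos": TCP position; "ee_rot": TCP orientation; "force": force on the tool from outside, world axes, zero at the start; "moment": the same for the moment, N m; "gripper_width": opening from 0.0 (shut) to 1.0 (fully open).
Only numpy, scipy, OpenCV 4.12 (cv2) and the standard library are available. Lean on these libraries where they do the work, as an engineer would, in place of code of your own. Each camera call takes 0.05 s, during which the arm holds its last target.

## Working session

There is one attempt and no reset: what is moved stays moved. The work goes in short steps, Python scripts to look and compute and a shell command to move; the robot and the scene stay as the last step left them, time stands still between calls to the robot, and variables do not carry over. Pictures are saved under pics/ and viewed, and the job is handed in when it is done.

```bash
ls; mkdir -p pics; python3 - <<'E'
from cell import *
import cv2
s=read_state();print({k:s[k] for k in('time_s','eef_pos','ee_rot','force','gripper_width')})
try: print(tcp_to_grasp)
except Exception as e: print(e)
for n in('top','side'):
    c=read_camera(n);cv2.imwrite(f'pics/{n}0.png',c['img']);print(n,c['mtx'],c['position'],c['attitude'])
E
```

```text
pics
{'time_s': 0.0, 'eef_pos': array([0.15187099, 0.60561352, 0.22142034]), 'ee_rot': array([ 0.1915031 ,  1.56267397, -0.1944802 ]), 'force': array([-0.11391373,  0.1263041 , -0.24197106]), 'gripper_width': 1.000996584429648}
0.0187
top [[467.4153603    0.         325.46921235]
 [  0.         467.4153603  239.86133801]
 [  0.           0.           1.        ]] [ 0.42894525 -0.05875286  1.33350869] [-2.17618576  2.12661017 -0.10351875]
side [[498.79197281   0.         317.63358755]
 [  0.         498.79197281 239.12194322]
 [  0.           0.           1.        ]] [ 0.37941045 -0.90074465  1.12623718] [-2.44050803  0.26336357 -0.12381573]
```

View pics/top0.png

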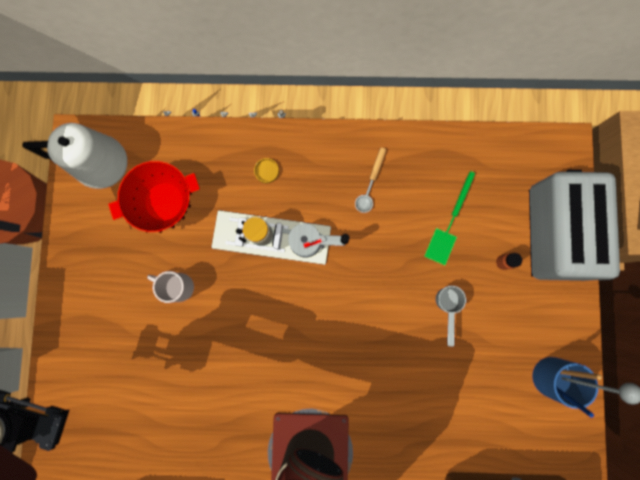

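View pics/side0.png

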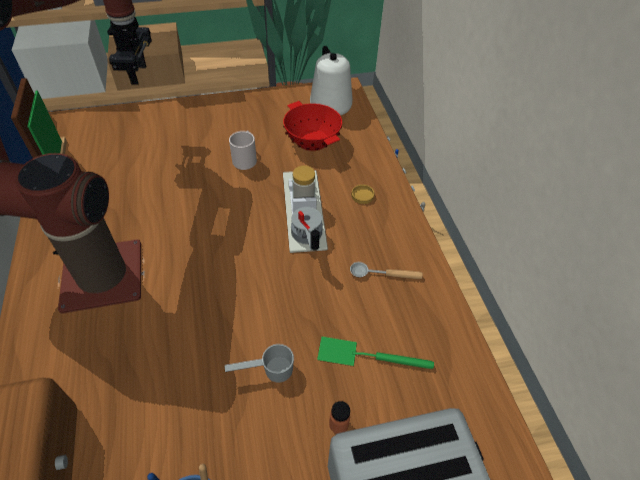

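```bash
cat > h.py <<'E'
from cell import *
import cv2, numpy as np
from scipy.spatial.transform import Rotation as R
def ray(c,uv):
    d=np.linalg.inv(c['mtx'])@np.array([uv[0],uv[1],1.]); return np.array(c['position']),R.from_rotvec(c['attitude']).as_matrix()@d
def atz(c,uv,z):
    p,d=ray(c,uv); return p+d*(z-p[2])/d[2]
def proj(c,P):
    P=np.atleast_2d(P).astype(float); q=(P-c['position'])@R.from_rotvec(c['attitude']).as_matrix(); q=q@np.array(c['mtx']).T; return q[:,:2]/q[:,2:]
def crop(c,u,v,w,h,f,name):
    cv2.imwrite('pics/'+name,cv2.resize(c['img'][v:v+h,u:u+w],None,fx=f,fy=f,interpolation=cv2.INTER_CUBIC))
E
python3 - <<'E'
from h import *
t=read_camera('top');s=read_camera('side')
crop(t,205,200,160,75,5,'t1.png');crop(s,270,155,80,110,5,'s1.png')
E
```

```text
(no output)
```

View pics/t1.png

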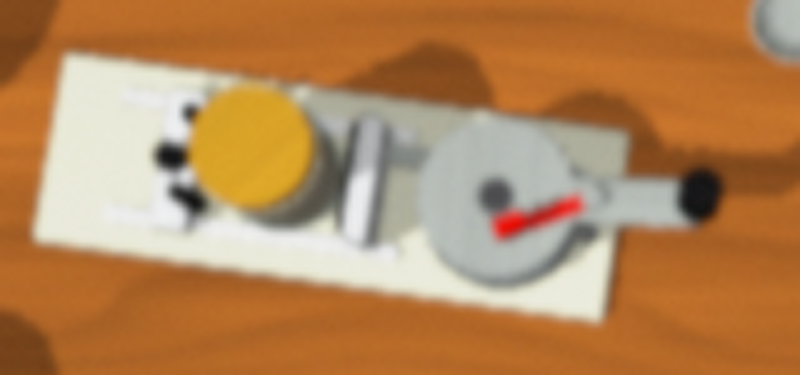

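View pics/s1.png

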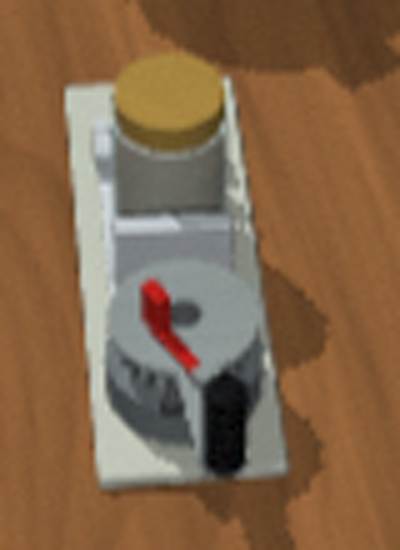

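```bash
python3 - <<'E'
from h import *
t=read_camera('top');s=read_camera('side')
T=lambda a:np.array(a)/5+[205,200]; S=lambda a:np.array(a)/5+[270,155]
cs=[atz(t,T(a),.01) for a in((65,52),(628,130),(603,322),(35,240))]
for c in cs: print('corner',c.round(4))
print('len',np.linalg.norm(cs[0]-cs[1]),np.linalg.norm(cs[1]-cs[2]))
print('side corners',[atz(s,S(a),.01).round(4) for a in((68,88),(285,468),(105,488))])
sp=atz(t,T((499,202)),.074);print('disc',sp,'side',atz(s,S((184,318)),.074))
print('hub',atz(t,T((495,195)),.078),'side',atz(s,S((185,312)),.078))
kn=atz(t,T((703,191)),.136);print('knob',kn,'side',atz(s,S((227,388)),.136))
print('tab',atz(t,T((509,226)),.108),'side',atz(s,S((154,287)),.108))
yv=(cs[0]+cs[3]-cs[1]-cs[2]);print('vice y ang',np.degrees(np.arctan2(yv[1],yv[0])))
print('arm ang',np.degrees(np.arctan2(*(kn-sp)[[1,0]])),np.linalg.norm((kn-sp)[:2]))
print('cap',atz(t,T((250,147)),.118))
E
```

```text
corner [0.6626 0.2826 0.01  ]
corner [ 0.6241 -0.0433  0.01  ]
corner [ 0.5138 -0.0316  0.01  ]
corner [0.5533 0.2943 0.01  ]
len 0.32816848491225664 0.11084679571007294
side corners [array([0.5596, 0.2906, 0.01  ]), array([ 0.6245, -0.0458,  0.01  ]), array([ 0.5211, -0.039 ,  0.01  ])]
disc [0.57364314 0.02512127 0.074     ] side [0.57967169 0.02242981 0.074     ]
hub [0.57695132 0.02713502 0.078     ] side [0.58040799 0.02326221 0.078     ]
knob [ 0.57454005 -0.0841481   0.136     ] side [ 0.57965366 -0.08437712  0.136     ]
tab [0.55710592 0.01720103 0.108     ] side [0.56171129 0.01850904 0.108     ]
vice y ang 83.1753894594264
arm ang -89.5297123124542 0.10927304930450257
cap [0.59486094 0.15429903 0.118     ]
```

```bash
cat >> h.py <<'E'
def st():
    s=read_state(); s['M']=R.from_rotvec(s['ee_rot']).as_matrix(); return s
def to(p,yaw=None):
    """shift in tool mm to world p, from measured pose, & twist so tool y at world yaw(deg) mod 180"""
    s=st(); print('lin',(s['M'].T@(np.array(p)-s['eef_pos'])*1000).round(1))
    a=np.degrees(np.arctan2(s['M'][1,1],s['M'][0,1])); print('tooly yaw',round(a,2))
    if yaw is not None: print('world dyaw',(yaw-a+90)%180-90,'(twist is minus that, tool x down)')
E
python3 - <<'E'
from h import *
s=st();print(s['M'].round(3),s['q'].round(3)); to([.53,.018,.2],0)
E
```

```text
[[-0.     0.243  0.97 ]
 [-0.001  0.97  -0.243]
 [-1.    -0.001 -0.   ]] [ 1.199  0.221  1.527 -0.     1.395 -0.126]
lin [  22.4 -478.4  509.7]
tooly yaw 75.92
world dyaw -75.91812112520624 (twist is minus that, tool x down)
```

```bash
python3 -m pendant '[{"claw":100,"linear":[2,-24,25],"twist":4},{"claw":60,"linear":[4,-48,50],"twist":8},{"claw":30,"linear":[6,-72,76],"twist":12},{"claw":0,"linear":[8,-96,102],"twist":16},{"claw":0,"linear":[10,-120,127],"twist":20},{"claw":0,"linear":[12,-144,153],"twist":24},{"claw":0,"linear":[14,-168,178],"twist":28},{"claw":0,"linear":[16,-192,204],"twist":32},{"claw":0,"linear":[18,-216,229],"twist":36},{"claw":0,"linear":[20,-240,255],"twist":40}]'; python3 -c "
from h import *
to([.528,.017,.18],0)"
```

```text
time_s: 1.13
eef_pos: [0.3415, 0.3099, 0.2027]
ee_rot: [0.739, 1.441, -0.738]
force: [0.1, -0.1, -0.5]
gripper_width: 0.404
lin [ 22.7 -19.8 346.7]
tooly yaw 35.74
world dyaw -35.73653672202445 (twist is minus that, tool x down)
```

```bash
python3 -m pendant '[{"claw":0,"linear":[3,-2,37],"twist":4},{"claw":0,"linear":[5,-4,74],"twist":8},{"claw":0,"linear":[8,-6,111],"twist":12},{"claw":0,"linear":[11,-8,148],"twist":16},{"claw":0,"linear":[14,-10,185],"twist":20},{"claw":0,"linear":[17,-12,222],"twist":24},{"claw":0,"linear":[19,-14,259],"twist":28},{"claw":0,"linear":[21,-16,296],"twist":32},{"claw":0,"linear":[23,-18,333],"twist":35.8},{"claw":0,"linear":[23,-19,343],"twist":35.8}]'; python3 -c "
from h import *
s=st();print(s['q'])
to([.528,.017,.09],0)
t=read_camera('top');si=read_camera('side')
crop(t,205,180,160,100,5,'t2.png');crop(si,230,100,160,160,4,'s2.png')"
```

```text
time_s: 1.97
eef_pos: [0.5289, 0.0181, 0.1794]
ee_rot: [1.212, 1.205, -1.212]
force: [0.5, -0.3, -0.4]
gripper_width: 0.006
[-1.13767978e-01  2.56559890e-02  1.82274117e+00 -1.67494736e-03
  1.29169791e+00 -1.08705541e-01]
lin [89.4 -1.   1. ]
tooly yaw -0.26
world dyaw 0.2636209806810399 (twist is minus that, tool x down)
```

View pics/t2.png

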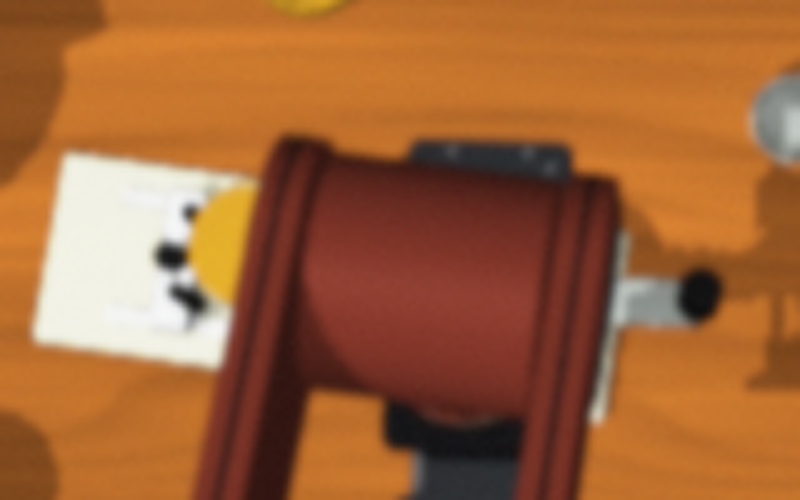

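View pics/s2.png

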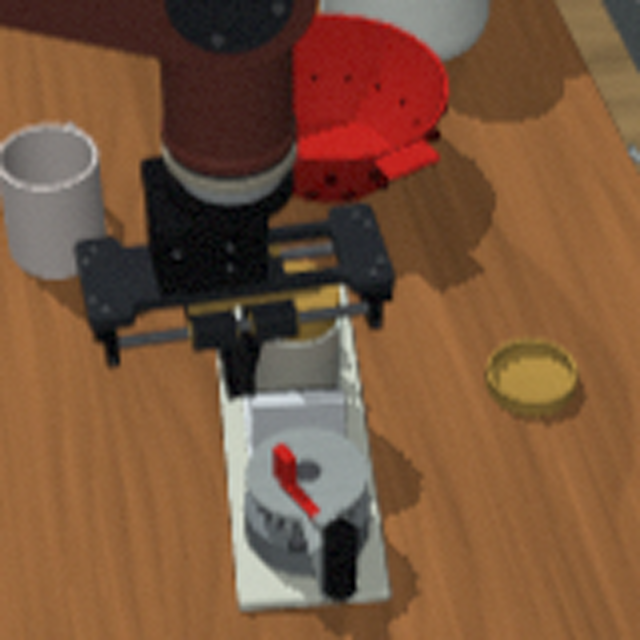

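```bash
python3 -m pendant '[{"claw":0,"linear":[25,-1,0],"twist":0},{"claw":0,"linear":[50,-1,0],"twist":0},{"claw":0,"linear":[70,-1,0],"twist":0},{"claw":0,"linear":[82,-1,0],"twist":0},{"claw":0,"linear":[88,-1,0],"twist":0},{"claw":0,"linear":[88,-1,0],"twist":0}]'; python3 -c "
from h import *
si=read_camera('side')
crop(si,270,120,100,150,4,'s3.png')"
```

```text
time_s: 2.57
eef_pos: [0.5246, 0.0234, 0.0904]
ee_rot: [1.206, 1.213, -1.208]
force: [0.0, 0.1, -0.7]
gripper_width: 0.005
```

View pics/s3.png

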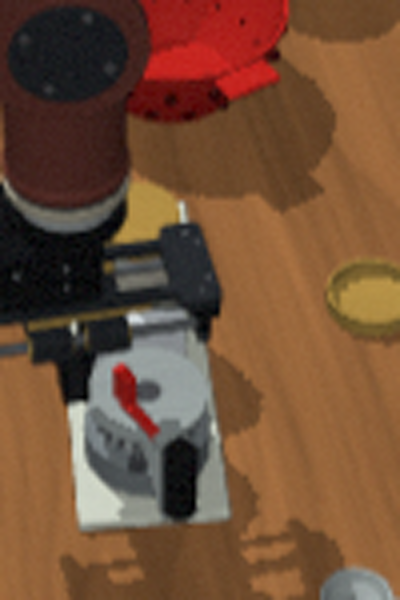

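```bash
python3 -m pendant '[{"claw":0,"linear":[0,3,3],"twist":0},{"claw":0,"linear":[0,6,6],"twist":0},{"claw":0,"linear":[0,10,6],"twist":0},{"claw":0,"linear":[0,14,6],"twist":0},{"claw":0,"linear":[0,17,6],"twist":0},{"claw":0,"linear":[0,20,6],"twist":0}]';python3 -m pendant '[{"claw":0,"linear":[0,3,0],"twist":0},{"claw":0,"linear":[0,6,0],"twist":0}]'; python3 -c "
from h import *
si=read_camera('side')
crop(si,270,120,100,150,4,'s4.png')"
```

```text
time_s: 3.12
eef_pos: [0.5458, 0.0167, 0.0916]
ee_rot: [1.208, 1.211, -1.208]
force: [-2.7, 2.9, 0.7]
gripper_width: 0.007
time_s: 3.28
eef_pos: [0.5516, 0.0167, 0.0912]
ee_rot: [1.207, 1.211, -1.208]
force: [-2.0, 0.7, -0.9]
gripper_width: 0.01
```

View pics/s4.png

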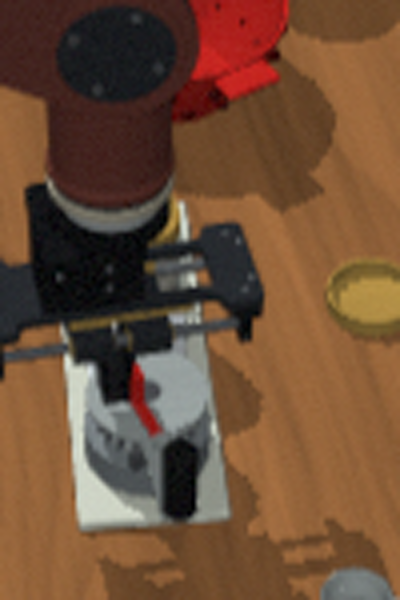

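Contact is made and the tab is moving (finger at crop (118,375), tab at (138,380)). Continue.

```bash
python3 -m pendant '[{"claw":0,"linear":[0,3,0],"twist":0},{"claw":0,"linear":[0,6,0],"twist":0}]';python3 -m pendant '[{"claw":0,"linear":[0,3,0],"twist":0},{"claw":0,"linear":[0,6,0],"twist":0}]'; python3 -c "
from h import *
si=read_camera('side')
crop(si,270,120,100,150,4,'s5.png')"
```

```text
time_s: 3.5
eef_pos: [0.5579, 0.0165, 0.0913]
ee_rot: [1.208, 1.21, -1.208]
force: [-0.5, 0.7, -0.8]
gripper_width: 0.007
time_s: 3.67
eef_pos: [0.5645, 0.0164, 0.0917]
ee_rot: [1.208, 1.209, -1.207]
force: [-0.3, 0.3, 0.6]
gripper_width: 0.006
```

View pics/s5.png

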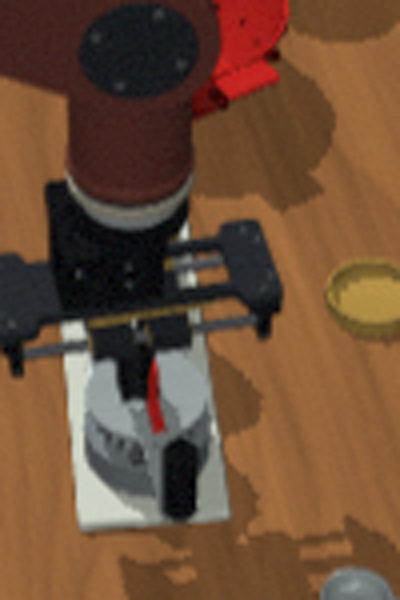

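```bash
python3 -m pendant '[{"claw":0,"linear":[0,3,0],"twist":0},{"claw":0,"linear":[0,6,0],"twist":0}]';python3 -m pendant '[{"claw":0,"linear":[0,3,0],"twist":0},{"claw":0,"linear":[0,5,0],"twist":0},{"claw":0,"linear":[0,5,0],"twist":0}]'; python3 -c "
from h import *
si=read_camera('side')
crop(si,270,120,100,150,4,'s6.png')"
```

```text
time_s: 3.88
eef_pos: [0.5704, 0.0164, 0.0918]
ee_rot: [1.208, 1.209, -1.207]
force: [0.1, 0.1, -0.9]
gripper_width: 0.003
time_s: 4.13
eef_pos: [0.5754, 0.0165, 0.0917]
ee_rot: [1.208, 1.21, -1.207]
force: [-0.2, 0.9, 0.7]
gripper_width: 0.0
```

View pics/s6.png

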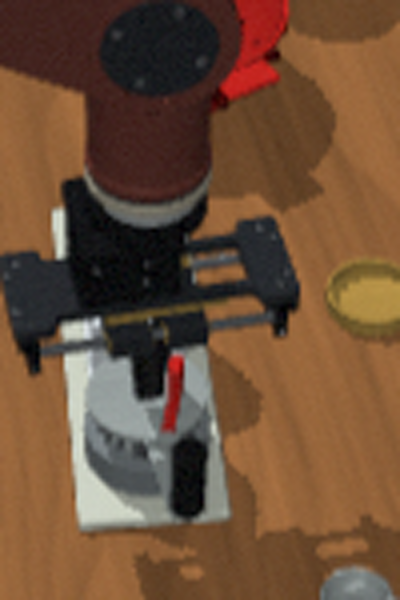

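```bash
python3 -m pendant '[{"claw":0,"linear":[0,-10,0],"twist":0},{"claw":0,"linear":[0,-25,0],"twist":0},{"claw":0,"linear":[-30,-30,0],"twist":0},{"claw":0,"linear":[-70,-30,0],"twist":0},{"claw":15,"linear":[-90,-30,0],"twist":0},{"claw":45,"linear":[-90,-30,0],"twist":0}]'; python3 -c "
from h import *
si=read_camera('side');t=read_camera('top')
crop(si,270,120,100,150,4,'s7.png');crop(t,205,180,160,100,5,'t7.png')"
```

```text
time_s: 4.68
eef_pos: [0.5484, 0.0161, 0.188]
ee_rot: [1.212, 1.202, -1.201]
force: [0.5, -0.5, 0.2]
gripper_width: 0.086
```

View pics/s7.png

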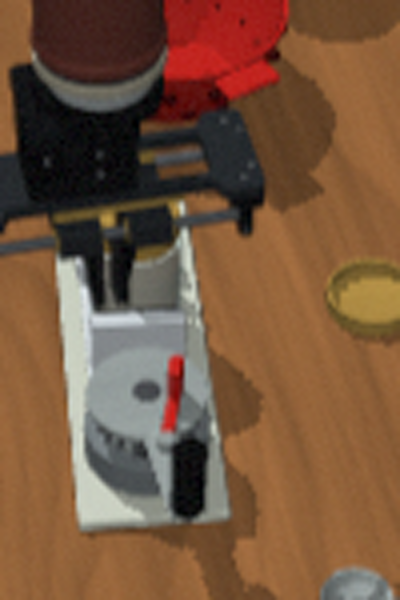

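View pics/t7.png

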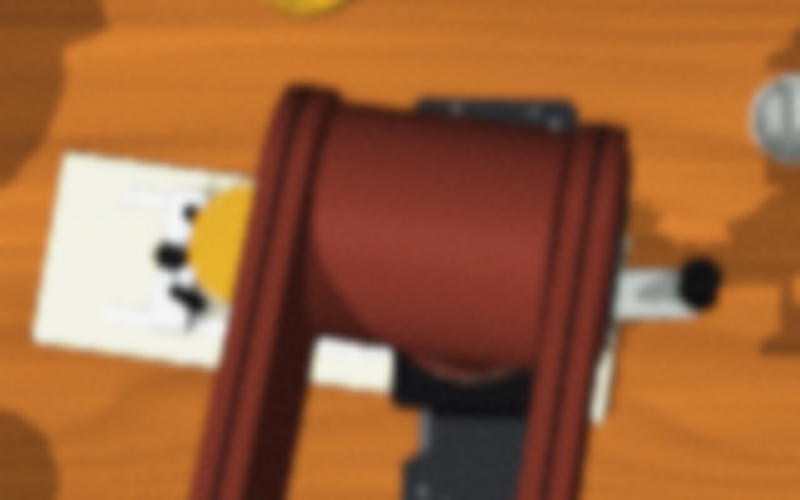

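```bash
cat >> h.py <<'E'
SP=np.array([.577,.0245]); A=np.radians(83.2); yv=np.array([np.cos(A),np.sin(A)]); xv=np.array([yv[1],-yv[0]])
def kpos(h,r=.110): return SP+r*(-np.sin(h)*xv-np.cos(h)*yv)
def hof(p):
    d=np.array(p)[:2]-SP; return np.arctan2(-d@xv,-d@yv),np.linalg.norm(d)
def yawof(h): return np.degrees(A)-90-np.degrees(h)
def plan(h0,h1,n,off=0,pos=None):
    """rows from pose at knob-centre h0 (yaw yawof(h0)) to h1; off mm ahead"""
    s=st(); M=s['M']
    y0=np.degrees(np.arctan2(M[1,1],M[0,1]))
    p0=s['eef_pos'][:2] if pos is None else np.array(pos)
    for i in range(1,n+1):
        h=h0+(h1-h0)*i/n; t=-np.cos(h)*xv+np.sin(h)*yv
        p=kpos(h)+t*off/1000; d=M[:2].T@(p-p0)*1000
        print(round(h,3),[0,round(d[1],1),round(d[2],1)],round(y0-yawof(h),1))
E
python3 - <<'E'
from h import *
t=read_camera('top');s=read_camera('side')
k=atz(t,(205+700/5,180+282/5),.136);k2=atz(s,(270+189/4,120+444/4),.136);print(k,k2,hof(k),hof(k2))
h=hof((k+k2)/2)[0];print(h,kpos(h)); to([*kpos(h),.188],yawof(h)); print(st()['time_s'])
E
```

```text
[ 0.57918376 -0.08251176  0.136     ] [ 0.58557876 -0.08001229  0.136     ] (np.float64(-0.1390862609779798), np.float64(0.10703404123334435)) (np.float64(-0.20058252583420086), np.float64(0.10486379188240358))
-0.169519372957463 [ 0.58258966 -0.08535789]
lin [ -7.9  38.4 102. ]
tooly yaw 0.12
world dyaw 2.7945010260962135 (twist is minus that, tool x down)
4.8833
```

```bash
python3 -m pendant '[{"claw":45,"linear":[0,13,30],"twist":-1},{"claw":45,"linear":[0,26,65],"twist":-2},{"claw":45,"linear":[0,38,95],"twist":-3},{"claw":45,"linear":[0,38,102],"twist":-3},{"claw":45,"linear":[20,38,102],"twist":-3},{"claw":45,"linear":[40,38,102],"twist":-3},{"claw":45,"linear":[40,38,102],"twist":-3}]'; python3 -c "
from h import *
to([.5825,-.0845,.098],3)
si=read_camera('side');t=read_camera('top')
crop(si,270,120,100,150,4,'s8.png');crop(t,205,180,160,100,5,'t8.png')"
```

```text
time_s: 5.47
eef_pos: [0.579, -0.0845, 0.1353]
ee_rot: [1.167, 1.244, -1.175]
force: [-0.8, -0.4, -1.0]
gripper_width: 0.45
lin [37.2  3.9  0.3]
tooly yaw 3.06
world dyaw -0.06121112305855547 (twist is minus that, tool x down)
```

View pics/s8.png

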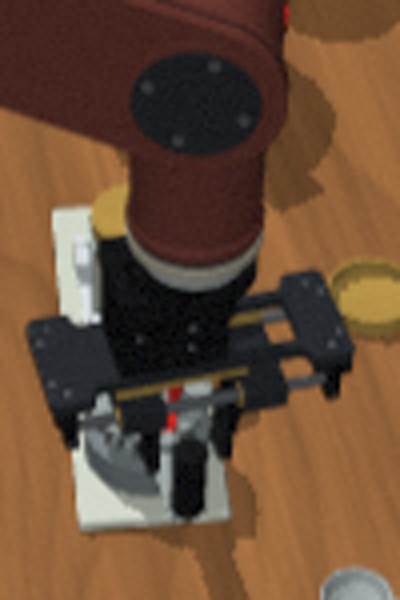

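```bash
python3 -c "
from h import *
c=read_camera('side')
for z in(.136,.105): print((proj(c,[[.579,-.0845,z],[.579-.027,-.0845,z],[.579+.027,-.0845,z]])-[270,120])*4)
"
```

```text
[[180.66114291 450.6966552 ]
 [140.04621648 457.14886299]
 [221.01262486 444.28629898]]
[[179.85245596 480.94825924]
 [139.97100774 487.38049551]
 [219.47987569 474.55699369]]
```

```bash
python3 -m pendant '[{"claw":45,"linear":[0,4,-2],"twist":0},{"claw":45,"linear":[12,4,-2],"twist":0},{"claw":45,"linear":[25,4,-2],"twist":0},{"claw":45,"linear":[37,4,-2],"twist":0},{"claw":38,"linear":[38,4,-2],"twist":0},{"claw":38,"linear":[38,4,-2],"twist":0}]'; python3 -c "
from h import *
to([.5825,-.0845,.098],3)
si=read_camera('side')
crop(si,270,170,100,110,5,'s9.png')"
```

```text
time_s: 6.12
eef_pos: [0.5855, -0.0828, 0.1014]
ee_rot: [1.168, 1.238, -1.171]
force: [-0.2, -0.5, 0.2]
gripper_width: 0.404
lin [ 3.4 -3.   1.5]
tooly yaw 3.12
world dyaw -0.1170911246803712 (twist is minus that, tool x down)
```

View pics/s9.png

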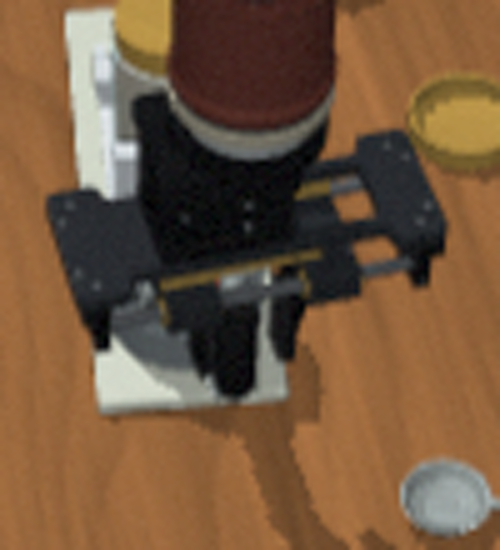

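```bash
python3 -c "
from h import *
print(hof(st()['eef_pos']))
plan(-.2,-.66,8,-4)"
```

```text
(np.float64(-0.20476537988812704), np.float64(0.10795490179306448))
-0.258 [0, np.float64(9.8), np.float64(1.4)] -4.8
-0.315 [0, np.float64(16.1), np.float64(0.4)] -8.1
-0.373 [0, np.float64(22.3), np.float64(-0.9)] -11.4
-0.43 [0, np.float64(28.4), np.float64(-2.5)] -14.7
-0.488 [0, np.float64(34.4), np.float64(-4.5)] -18.0
-0.545 [0, np.float64(40.3), np.float64(-6.9)] -21.3
-0.603 [0, np.float64(46.0), np.float64(-9.6)] -24.6
-0.66 [0, np.float64(51.6), np.float64(-12.6)] -27.9
```

```bash
python3 -m pendant '[{"claw":38,"linear":[2,5,1],"twist":-2},{"claw":38,"linear":[2,10,1],"twist":-5},{"claw":38,"linear":[2,16,0],"twist":-8},{"claw":38,"linear":[2,22,-1],"twist":-11},{"claw":38,"linear":[2,28,-2],"twist":-15}]'; python3 -c "
from h import *
print(hof(st()['eef_pos']))
plan(-.43,-.66,5,-4)"
```

```text
time_s: 6.58
eef_pos: [0.6149, -0.0797, 0.1019]
ee_rot: [0.971, 1.344, -0.972]
force: [-0.4, 0.7, -0.5]
gripper_width: 0.379
(np.float64(-0.4676151945146648), np.float64(0.11088272057639798))
-0.476 [0, np.float64(4.9), np.float64(-1.1)] -2.2
-0.522 [0, np.float64(9.9), np.float64(-1.6)] -4.9
-0.568 [0, np.float64(14.9), np.float64(-2.3)] -7.5
-0.614 [0, np.float64(19.9), np.float64(-3.2)] -10.1
-0.66 [0, np.float64(24.8), np.float64(-4.4)] -12.8
```

```bash
python3 -m pendant '[{"claw":38,"linear":[2,5,-1],"twist":-2},{"claw":38,"linear":[2,10,-2],"twist":-5},{"claw":38,"linear":[2,15,-2],"twist":-8},{"claw":38,"linear":[2,19,-3],"twist":-10}]'; python3 -c "
from h import *
print(hof(st()['eef_pos']))
si=read_camera('side')
crop(si,270,170,100,110,5,'s10.png')
plan(-.62,-.7,2,-4)"
```

```text
time_s: 6.92
eef_pos: [0.632, -0.0714, 0.1]
ee_rot: [0.838, 1.403, -0.839]
force: [-3.5, -4.1, 1.9]
gripper_width: 0.379
(np.float64(-0.639554232499158), np.float64(0.11058630360134958))
-0.66 [0, np.float64(5.7), np.float64(-0.8)] -2.7
-0.7 [0, np.float64(10.1), np.float64(-1.3)] -5.0
```

View pics/s10.png

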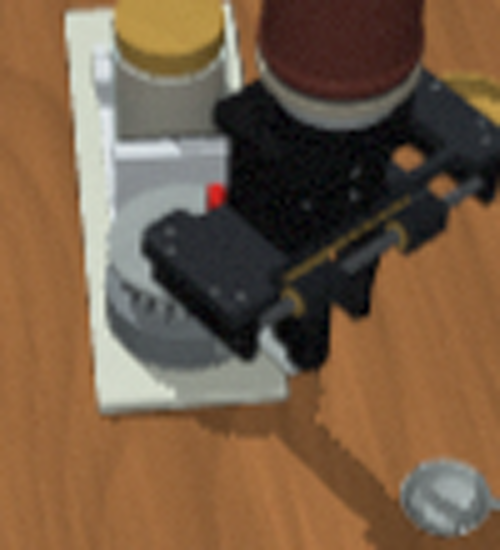

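```bash
python3 -c "
from h import *
plan(-.62,-0.02,10,4)"
```

```text
-0.56 [0, np.float64(-13.3), np.float64(-0.9)] 3.1
-0.5 [0, np.float64(-19.9), np.float64(-1.7)] 6.5
-0.44 [0, np.float64(-26.4), np.float64(-2.9)] 9.9
-0.38 [0, np.float64(-32.8), np.float64(-4.4)] 13.4
-0.32 [0, np.float64(-39.1), np.float64(-6.4)] 16.8
-0.26 [0, np.float64(-45.3), np.float64(-8.7)] 20.3
-0.2 [0, np.float64(-51.3), np.float64(-11.4)] 23.7
-0.14 [0, np.float64(-57.1), np.float64(-14.5)] 27.1
-0.08 [0, np.float64(-62.8), np.float64(-17.9)] 30.6
-0.02 [0, np.float64(-68.3), np.float64(-21.6)] 34.0
```

```bash
python3 -m pendant '[{"claw":38,"linear":[0,-8,0],"twist":2},{"claw":38,"linear":[0,-14,-1],"twist":4},{"claw":38,"linear":[0,-20,-2],"twist":7},{"claw":38,"linear":[0,-26,-3],"twist":10},{"claw":38,"linear":[0,-33,-4],"twist":13},{"claw":38,"linear":[0,-39,-6],"twist":17},{"claw":38,"linear":[0,-45,-9],"twist":20},{"claw":38,"linear":[0,-51,-11],"twist":24}]'; python3 -c "
from h import *
print(hof(st()['eef_pos']))
si=read_camera('side')
crop(si,270,170,100,110,5,'s11.png')
plan(-.2,.1,5,4)"
```

```text
time_s: 7.63
eef_pos: [0.5832, -0.0845, 0.1003]
ee_rot: [1.162, 1.238, -1.155]
force: [6.1, 3.9, -1.9]
gripper_width: 0.379
(np.float64(-0.17512168588290095), np.float64(0.10921101392117177))
-0.14 [0, np.float64(-6.9), np.float64(0.4)] 2.4
-0.08 [0, np.float64(-13.5), np.float64(-0.3)] 5.8
-0.02 [0, np.float64(-20.0), np.float64(-1.4)] 9.3
0.04 [0, np.float64(-26.4), np.float64(-2.9)] 12.7
0.1 [0, np.float64(-32.7), np.float64(-4.8)] 16.2
```

View pics/s11.png

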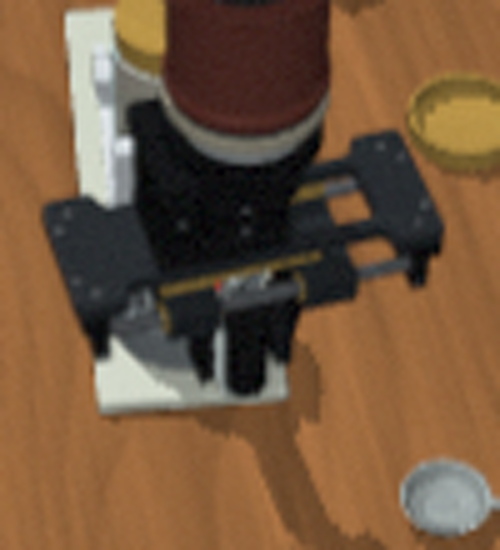

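```bash
python3 -m pendant '[{"claw":38,"linear":[0,-5,0],"twist":2},{"claw":38,"linear":[0,-10,0],"twist":4},{"claw":38,"linear":[0,-15,-1],"twist":7},{"claw":38,"linear":[0,-20,-1],"twist":9}]'; cat >> h.py <<'E'
def fr():
    s=st(); f=s['M'].T@s['force']; print('t',s['time_s'],'tool f',f.round(1),'h,r',np.round(hof(s['eef_pos']),3),'z',round(s['eef_pos'][2],3),'yaw err',round(np.degrees(np.arctan2(s['M'][1,1],s['M'][0,1]))-yawof(hof(s['eef_pos'])[0]),1))
E
python3 -c "
from h import *
fr()
plan(-.02,.2,4,4)"
```

```text
time_s: 8.02
eef_pos: [0.5637, -0.085, 0.1007]
ee_rot: [1.276, 1.164, -1.269]
force: [5.4, 2.6, -2.1]
gripper_width: 0.382
t 8.0167 tool f [ 2.1  5.2 -3.1] h,r [0.002 0.11 ] z 0.101 yaw err 1.9
0.035 [0, np.float64(-7.6), np.float64(-0.8)] 3.8
0.09 [0, np.float64(-13.6), np.float64(-1.6)] 7.0
0.145 [0, np.float64(-19.5), np.float64(-2.7)] 10.1
0.2 [0, np.float64(-25.4), np.float64(-4.1)] 13.3
```

```bash
python3 -m pendant '[{"claw":38,"linear":[0,-4,0],"twist":2},{"claw":38,"linear":[0,-8,-1],"twist":4}]';python3 -c "
from h import *
fr()"; python3 -m pendant '[{"claw":38,"linear":[0,-3,0],"twist":1.5},{"claw":38,"linear":[0,-6,0],"twist":3}]';python3 -c "
from h import *
fr()
plan(.07,.2,4,4)"
```

```text
time_s: 8.18
eef_pos: [0.5559, -0.0841, 0.1008]
ee_rot: [1.326, 1.127, -1.319]
force: [5.9, -1.5, -2.7]
gripper_width: 0.382
t 8.1833 tool f [2.8 6.1 0.6] h,r [0.073 0.111] z 0.101 yaw err 2.0
time_s: 8.35
eef_pos: [0.5501, -0.0829, 0.1008]
ee_rot: [1.364, 1.1, -1.357]
force: [6.4, 3.1, -3.4]
gripper_width: 0.381
t 8.35 tool f [ 3.4  5.7 -4.3] h,r [0.127 0.111] z 0.101 yaw err 2.1
0.103 [0, np.float64(-1.3), np.float64(-0.7)] 0.7
0.135 [0, np.float64(-4.9), np.float64(-1.0)] 2.6
0.168 [0, np.float64(-8.4), np.float64(-1.3)] 4.5
0.2 [0, np.float64(-12.0), np.float64(-1.8)] 6.3
```

```bash
python3 -m pendant '[{"claw":38,"linear":[-1,-4,-1],"twist":2},{"claw":38,"linear":[-1,-8,-2],"twist":4}]';python3 -c "
from h import *
fr()"; python3 -m pendant '[{"claw":38,"linear":[0,-3,-1],"twist":1.5},{"claw":38,"linear":[0,-6,-1],"twist":3}]';python3 -c "
from h import *
fr()
plan(.21,.35,4,4)"
```

```text
time_s: 8.52
eef_pos: [0.5425, -0.0805, 0.1016]
ee_rot: [1.413, 1.059, -1.408]
force: [5.9, -4.4, -4.4]
gripper_width: 0.38
t 8.5167 tool f [4.5 6.9 2.6] h,r [0.198 0.111] z 0.102 yaw err 2.2
time_s: 8.68
eef_pos: [0.5371, -0.0784, 0.1017]
ee_rot: [1.449, 1.029, -1.445]
force: [5.6, -3.3, -3.2]
gripper_width: 0.383
t 8.6833 tool f [3.3 6.3 1.3] h,r [0.252 0.11 ] z 0.102 yaw err 2.3
0.245 [0, np.float64(-3.2), np.float64(-0.4)] 1.9
0.28 [0, np.float64(-7.1), np.float64(-0.8)] 3.9
0.315 [0, np.float64(-10.9), np.float64(-1.3)] 5.9
0.35 [0, np.float64(-14.7), np.float64(-1.9)] 7.9
```

```bash
python3 -m pendant '[{"claw":38,"linear":[0,0,0],"twist":0},{"claw":38,"linear":[0,0,0],"twist":0}]';python3 -c "
from h import *
fr();si=read_camera('side')
crop(si,270,120,110,150,4,'s12.png')"
```

```text
time_s: 8.85
eef_pos: [0.5366, -0.0783, 0.1017]
ee_rot: [1.448, 1.03, -1.445]
force: [5.3, -3.7, -1.9]
gripper_width: 0.382
t 8.85 tool f [1.9 6.2 1.8] h,r [0.255 0.11 ] z 0.102 yaw err 2.5
```

View pics/s12.png

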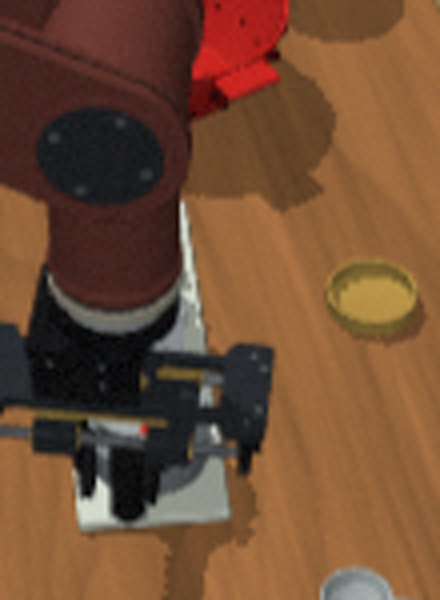

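```bash
for i in 1; do python3 -m pendant '[{"claw":38,"linear":[0,-2,0],"twist":1},{"claw":38,"linear":[0,-4,0],"twist":2}]' >/dev/null;python3 -c "
from h import *
fr();c=read_camera('top');crop(c,205,180,160,100,5,'t13.png');fr()"; python3 -m pendant '[{"claw":38,"linear":[0,-2,0],"twist":1},{"claw":38,"linear":[0,-4,-1],"twist":2}]'>/dev/null;python3 -c "
from h import *
fr();c=read_camera('top');fr()"; done
```

```text
t 9.0667 tool f [4.4 6.2 0.7] h,r [0.288 0.11 ] z 0.102 yaw err 2.3
t 9.1167 tool f [3.3 5.3 1.6] h,r [0.291 0.11 ] z 0.102 yaw err 2.5
t 9.2833 tool f [3.4 6.8 5. ] h,r [0.323 0.11 ] z 0.102 yaw err 2.4
t 9.3333 tool f [2.3 5.8 3.5] h,r [0.326 0.11 ] z 0.102 yaw err 2.5
```

View pics/t13.png

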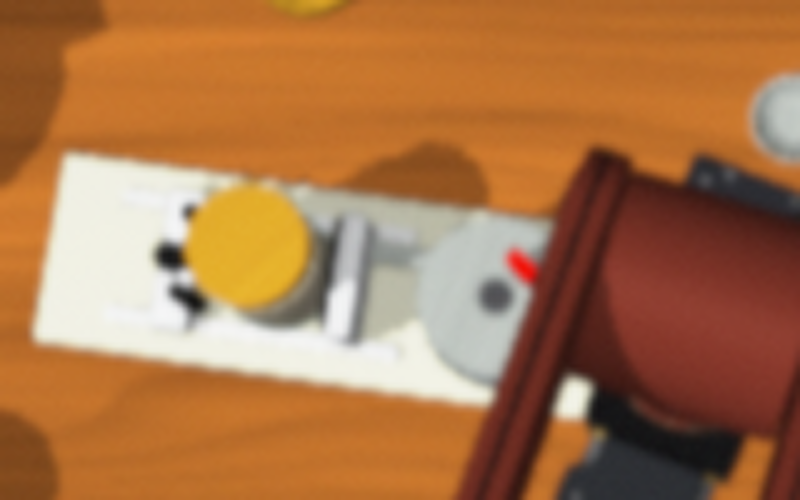

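```bash
cat >> h.py <<'E'
def tick(name=None):
    fr();c=read_camera('top')
    if name: crop(c,225,210,80,60,8,name)
    fr()
E
python3 -m pendant '[{"claw":38,"linear":[0,-2,0],"twist":1},{"claw":38,"linear":[0,-4,0],"twist":2}]' >/dev/null;python3 -c "
from h import *
tick()"; python3 -m pendant '[{"claw":38,"linear":[0,-2,0],"twist":1},{"claw":38,"linear":[0,-4,-1],"twist":2}]'>/dev/null;python3 -c "
from h import *
tick('t14.png');plan(.35,.5,4,4)"
```

```text
t 9.5 tool f [2.6 6.3 1.6] h,r [0.359 0.11 ] z 0.102 yaw err 2.4
t 9.55 tool f [2.  5.7 2.9] h,r [0.363 0.11 ] z 0.102 yaw err 2.6
t 9.7167 tool f [2.6 7.8 5.1] h,r [0.395 0.11 ] z 0.102 yaw err 2.5
t 9.7667 tool f [1.7 6.8 3.5] h,r [0.398 0.11 ] z 0.102 yaw err 2.6
0.387 [0, np.float64(-2.8), np.float64(-0.0)] 2.0
0.425 [0, np.float64(-6.9), np.float64(-0.4)] 4.2
0.463 [0, np.float64(-11.0), np.float64(-0.9)] 6.3
0.5 [0, np.float64(-15.1), np.float64(-1.6)] 8.5
```

View pics/t14.png

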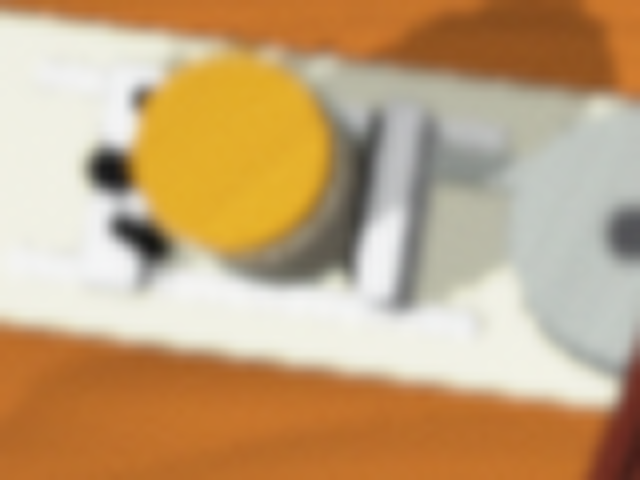

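```bash
python3 -m pendant '[{"claw":38,"linear":[0,0,1],"twist":0},{"claw":38,"linear":[0,0,1],"twist":0}]' >/dev/null;python3 -c "
from h import *
fr()";python3 -m pendant '[{"claw":38,"linear":[0,-1,0],"twist":0.5},{"claw":38,"linear":[0,-2,0],"twist":1},{"claw":38,"linear":[0,-2,0],"twist":1}]' >/dev/null;python3 -c "
from h import *
tick('t15.png')"
```

```text
t 9.9333 tool f [2.7 5.3 0.2] h,r [0.398 0.11 ] z 0.102 yaw err 2.7
t 10.1833 tool f [2.7 5.3 0.5] h,r [0.416 0.11 ] z 0.102 yaw err 2.7
t 10.2333 tool f [1.2 5.6 0.3] h,r [0.416 0.11 ] z 0.102 yaw err 2.8
```

View pics/t15.png

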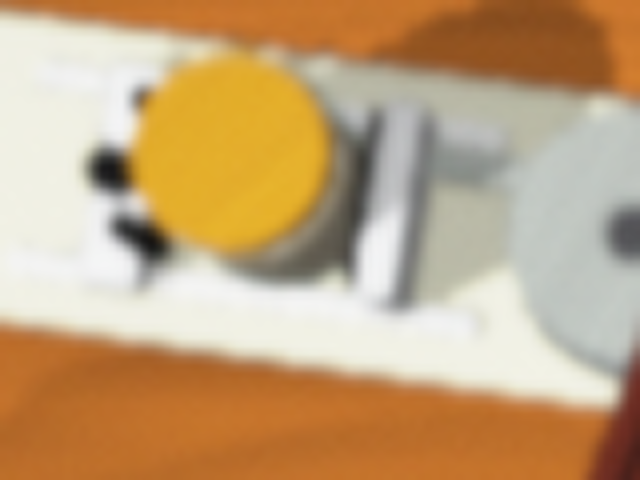

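```bash
python3 -m pendant '[{"claw":38,"linear":[0,-2,0],"twist":1},{"claw":38,"linear":[0,-4,0],"twist":2}]' >/dev/null;python3 -c "
from h import *
fr()
for i in range(4): read_camera('top');fr()"; python3 -m pendant '[{"claw":38,"linear":[0,-2,0],"twist":1},{"claw":38,"linear":[0,-4,0],"twist":2}]' >/dev/null;python3 -c "
from h import *
fr()
for i in range(4): read_camera('top');fr()"
```

```text
t 10.4 tool f [ 2.7  6.5 -1.4] h,r [0.451 0.11 ] z 0.102 yaw err 2.7
t 10.45 tool f [ 2.4  5.3 -0.5] h,r [0.455 0.11 ] z 0.102 yaw err 2.9
t 10.5 tool f [ 2.3  5.8 -1.2] h,r [0.454 0.11 ] z 0.102 yaw err 2.9
t 10.55 tool f [ 1.1  5.2 -1.6] h,r [0.454 0.11 ] z 0.102 yaw err 2.9
t 10.6 tool f [ 1.2  5.8 -1. ] h,r [0.455 0.11 ] z 0.102 yaw err 3.0
t 10.7667 tool f [ 3.8  6.8 -2.3] h,r [0.488 0.11 ] z 0.102 yaw err 2.8
t 10.8167 tool f [ 1.3  5.  -2.7] h,r [0.491 0.11 ] z 0.102 yaw err 3.0
t 10.8667 tool f [ 2.   5.4 -2.2] h,r [0.491 0.11 ] z 0.102 yaw err 3.0
t 10.9167 tool f [ 1.9  5.1 -1.7] h,r [0.491 0.11 ] z 0.102 yaw err 3.1
t 10.9667 tool f [ 1.5  5.2 -2. ] h,r [0.491 0.11 ] z 0.102 yaw err 3.1
```

```bash
python3 -m pendant '[{"claw":38,"linear":[0,-2,0],"twist":1},{"claw":38,"linear":[0,-4,0],"twist":2}]' >/dev/null;python3 -c "
from h import *
fr()
for i in range(3): read_camera('top');fr()"; python3 -m pendant '[{"claw":38,"linear":[0,-2,-0.5],"twist":1},{"claw":38,"linear":[0,-4,-1],"twist":2}]' >/dev/null;python3 -c "
from h import *
fr()
for i in range(3): read_camera('top');fr()
tick('t16.png')"
```

```text
t 11.1333 tool f [ 3.4  5.7 -3.4] h,r [0.524 0.11 ] z 0.102 yaw err 2.9
t 11.1833 tool f [ 1.9  5.9 -3.2] h,r [0.527 0.11 ] z 0.102 yaw err 3.0
t 11.2333 tool f [ 2.6  5.  -2.1] h,r [0.527 0.11 ] z 0.102 yaw err 3.1
t 11.2833 tool f [ 2.1  5.2 -2.1] h,r [0.527 0.11 ] z 0.102 yaw err 3.1
t 11.45 tool f [2.2 6.6 1.5] h,r [0.56 0.11] z 0.102 yaw err 2.9
t 11.5 tool f [1.4 5.7 0.4] h,r [0.563 0.11 ] z 0.102 yaw err 3.1
t 11.55 tool f [2.1 4.9 0.3] h,r [0.563 0.11 ] z 0.102 yaw err 3.1
t 11.6 tool f [1.7 4.9 0.6] h,r [0.563 0.11 ] z 0.102 yaw err 3.2
t 11.6 tool f [1.7 4.9 0.6] h,r [0.563 0.11 ] z 0.102 yaw err 3.2
t 11.65 tool f [2.4 5.7 0.9] h,r [0.562 0.11 ] z 0.102 yaw err 3.1
```

View pics/t16.png

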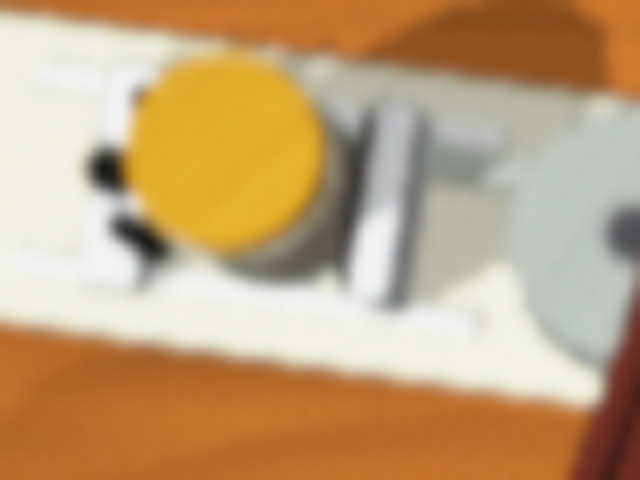

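```bash
python3 -m pendant '[{"claw":38,"linear":[0,-2,-0.3],"twist":1},{"claw":38,"linear":[0,-5,-0.6],"twist":2.5}]' >/dev/null;python3 -c "
from h import *
fr()
for i in range(3): read_camera('top');fr()"; python3 -m pendant '[{"claw":38,"linear":[0,-2,-0.5],"twist":1},{"claw":38,"linear":[0,-5,-1],"twist":2.5}]' >/dev/null;python3 -c "
from h import *
fr()
for i in range(3): read_camera('top');fr()
tick('t17.png')"
```

```text
t 11.8167 tool f [2.6 5.9 2. ] h,r [0.603 0.11 ] z 0.102 yaw err 2.9
t 11.8667 tool f [-0.2  5.3  1.1] h,r [0.609 0.11 ] z 0.102 yaw err 3.2
t 11.9167 tool f [1.  5.2 1.5] h,r [0.609 0.11 ] z 0.102 yaw err 3.3
t 11.9667 tool f [2.  4.9 0. ] h,r [0.608 0.111] z 0.102 yaw err 3.3
t 12.1333 tool f [0.7 7.  3.3] h,r [0.648 0.11 ] z 0.102 yaw err 3.0
t 12.1833 tool f [-0.5  6.2  3.5] h,r [0.654 0.11 ] z 0.102 yaw err 3.2
t 12.2333 tool f [0.8 5.5 4. ] h,r [0.653 0.11 ] z 0.102 yaw err 3.3
t 12.2833 tool f [-0.2  5.   4.9] h,r [0.653 0.111] z 0.102 yaw err 3.3
t 12.2833 tool f [-0.2  5.   4.9] h,r [0.653 0.111] z 0.102 yaw err 3.3
t 12.3333 tool f [1.  5.4 3.6] h,r [0.653 0.111] z 0.102 yaw err 3.3
```

View pics/t17.png

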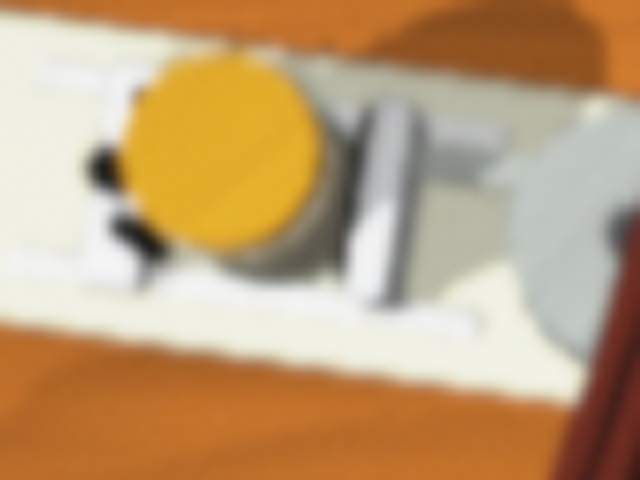

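```bash
python3 -c "
from h import *
plan(.61,.05,8,-4)"
```

```text
0.54 [0, np.float64(16.5), np.float64(-0.7)] -3.1
0.47 [0, np.float64(24.1), np.float64(-1.7)] -7.1
0.4 [0, np.float64(31.7), np.float64(-3.2)] -11.2
0.33 [0, np.float64(39.1), np.float64(-5.2)] -15.2
0.26 [0, np.float64(46.4), np.float64(-7.7)] -19.2
0.19 [0, np.float64(53.4), np.float64(-10.8)] -23.2
0.12 [0, np.float64(60.3), np.float64(-14.3)] -27.2
0.05 [0, np.float64(66.9), np.float64(-18.3)] -31.2
```

```bash
python3 -m pendant '[{"claw":38,"linear":[0,8,0],"twist":0},{"claw":38,"linear":[0,16,-1],"twist":-3},{"claw":38,"linear":[0,24,-2],"twist":-7},{"claw":38,"linear":[0,32,-3],"twist":-11},{"claw":38,"linear":[0,39,-5],"twist":-15},{"claw":38,"linear":[0,46,-8],"twist":-19},{"claw":38,"linear":[0,53,-11],"twist":-23},{"claw":38,"linear":[0,60,-14],"twist":-27},{"claw":38,"linear":[0,67,-18],"twist":-31}]'; python3 -c "
from h import *
fr();plan(.05,-.44,7,-4)"
```

```text
time_s: 13.08
eef_pos: [0.561, -0.083, 0.1006]
ee_rot: [1.333, 1.126, -1.333]
force: [-0.6, 1.4, 1.4]
gripper_width: 0.377
t 13.0833 tool f [-1.4 -0.8 -1.3] h,r [0.029 0.109] z 0.101 yaw err -1.2
-0.02 [0, np.float64(9.4), np.float64(0.8)] -4.0
-0.09 [0, np.float64(17.0), np.float64(-0.2)] -8.0
-0.16 [0, np.float64(24.5), np.float64(-1.9)] -12.0
-0.23 [0, np.float64(31.9), np.float64(-4.0)] -16.1
-0.3 [0, np.float64(39.2), np.float64(-6.7)] -20.1
-0.37 [0, np.float64(46.2), np.float64(-9.8)] -24.1
-0.44 [0, np.float64(53.0), np.float64(-13.4)] -28.1
```

```bash
python3 -m pendant '[{"claw":38,"linear":[0,7,1],"twist":-3},{"claw":38,"linear":[0,14,0],"twist":-6},{"claw":38,"linear":[0,21,-1],"twist":-10},{"claw":38,"linear":[0,28,-3],"twist":-14},{"claw":38,"linear":[0,35,-5],"twist":-18},{"claw":38,"linear":[0,42,-8],"twist":-22},{"claw":38,"linear":[0,48,-11],"twist":-25}]'; python3 -c "
from h import *
fr();c=read_camera('top');crop(c,205,180,160,100,5,'t18.png');c=read_camera('side');crop(c,270,120,110,150,4,'s18.png')
plan(-.38,-.1,4,4)"
```

```text
time_s: 13.67
eef_pos: [0.6108, -0.0808, 0.1007]
ee_rot: [1.01, 1.324, -1.01]
force: [-0.7, -0.0, 0.7]
gripper_width: 0.376
t 13.6667 tool f [-0.7 -0.6 -0.2] h,r [-0.429  0.111] z 0.101 yaw err -2.5
-0.31 [0, np.float64(-17.7), np.float64(-0.9)] 4.2
-0.24 [0, np.float64(-25.3), np.float64(-2.0)] 8.2
-0.17 [0, np.float64(-32.8), np.float64(-3.6)] 12.2
-0.1 [0, np.float64(-40.2), np.float64(-5.8)] 16.2
```

View pics/s18.png

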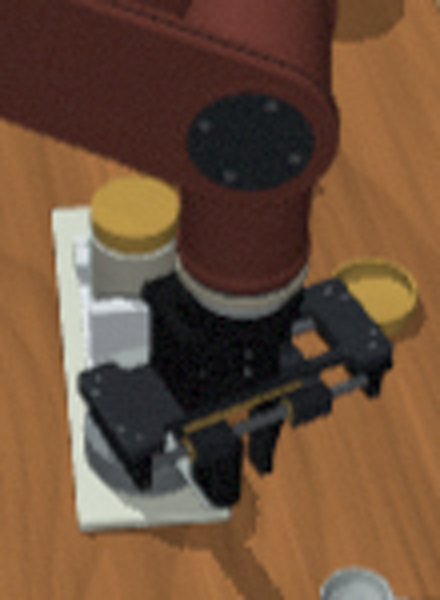

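```bash
python3 -m pendant '[{"claw":38,"linear":[0,-5,0],"twist":0},{"claw":38,"linear":[0,-9,0],"twist":0},{"claw":38,"linear":[0,-13,-0.5],"twist":2},{"claw":38,"linear":[0,-16,-1],"twist":4}]'>/dev/null;python3 -c "
from h import *
fr()
for i in range(2): read_camera('top');fr()"; python3 -m pendant '[{"claw":38,"linear":[0,-4,0],"twist":2},{"claw":38,"linear":[0,-8,-1],"twist":4}]' >/dev/null;python3 -c "
from h import *
fr()
for i in range(2): read_camera('top');fr()
plan(-.22,0,4,4)"
```

```text
t 14.1 tool f [5.5 6.9 0.6] h,r [-0.283  0.11 ] z 0.101 yaw err 1.5
t 14.15 tool f [2.9 5.5 1. ] h,r [-0.279  0.11 ] z 0.101 yaw err 1.6
t 14.2 tool f [4.5 4.6 0.4] h,r [-0.279  0.11 ] z 0.101 yaw err 1.7
t 14.3667 tool f [6.1 7.4 2.9] h,r [-0.213  0.11 ] z 0.101 yaw err 1.6
t 14.4167 tool f [2.9 4.8 2. ] h,r [-0.206  0.11 ] z 0.101 yaw err 1.8
t 14.4667 tool f [3.3 4.2 1.5] h,r [-0.207  0.11 ] z 0.101 yaw err 1.9
-0.165 [0, np.float64(-8.6), np.float64(-0.3)] 4.3
-0.11 [0, np.float64(-14.6), np.float64(-1.1)] 7.5
-0.055 [0, np.float64(-20.6), np.float64(-2.3)] 10.6
0.0 [0, np.float64(-26.4), np.float64(-3.8)] 13.8
```

```bash
python3 -m pendant '[{"claw":38,"linear":[0,-2.5,0],"twist":1},{"claw":38,"linear":[0,-5,0],"twist":2.5}]'>/dev/null;python3 -c "
from h import *
fr()
for i in range(2): read_camera('top');fr()"; python3 -m pendant '[{"claw":38,"linear":[0,-2.5,0],"twist":1},{"claw":38,"linear":[0,-5,0],"twist":2.5}]' >/dev/null;python3 -c "
from h import *
fr()
for i in range(2): read_camera('top');fr()
tick('t19.png')
plan(-.1,.1,4,4)"
```

```text
t 14.6333 tool f [ 3.8  6.2 -1. ] h,r [-0.167  0.11 ] z 0.101 yaw err 1.7
t 14.6833 tool f [3.5 4.9 0.6] h,r [-0.163  0.11 ] z 0.101 yaw err 1.8
t 14.7333 tool f [3.1 5.3 1. ] h,r [-0.163  0.11 ] z 0.101 yaw err 2.0
t 14.9 tool f [ 3.8  7.2 -2.4] h,r [-0.121  0.11 ] z 0.101 yaw err 1.8
t 14.95 tool f [ 3.5  4.3 -1.4] h,r [-0.118  0.11 ] z 0.101 yaw err 1.9
t 15.0 tool f [ 2.8  4.8 -1.4] h,r [-0.118  0.11 ] z 0.101 yaw err 2.0
t 15.0 tool f [ 2.8  4.8 -1.4] h,r [-0.118  0.11 ] z 0.101 yaw err 2.0
t 15.05 tool f [ 3.2  6.1 -0.6] h,r [-0.118  0.11 ] z 0.101 yaw err 2.0
-0.05 [0, np.float64(-11.5), np.float64(-0.6)] 6.0
0.0 [0, np.float64(-16.9), np.float64(-1.5)] 8.8
0.05 [0, np.float64(-22.3), np.float64(-2.7)] 11.7
0.1 [0, np.float64(-27.6), np.float64(-4.1)] 14.5
```

View pics/t19.png

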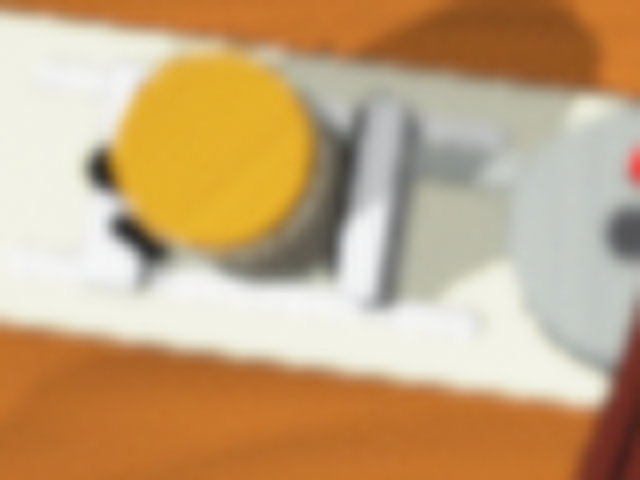

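```bash
python3 -m pendant '[{"claw":38,"linear":[0,-2,0],"twist":1},{"claw":38,"linear":[0,-4,0],"twist":2}]'>/dev/null;python3 -c "
from h import *
fr()
for i in range(3): read_camera('top');fr()"; python3 -m pendant '[{"claw":38,"linear":[0,-2,0],"twist":1},{"claw":38,"linear":[0,-4,0],"twist":2}]' >/dev/null;python3 -c "
from h import *
fr()
for i in range(3): read_camera('top');fr()
tick('t20.png')
plan(-.05,.1,3,4)"
```

```text
t 15.2167 tool f [ 4.1  7.5 -2.5] h,r [-0.087  0.11 ] z 0.101 yaw err 1.8
t 15.2667 tool f [ 4.   6.7 -1.9] h,r [-0.084  0.11 ] z 0.101 yaw err 1.9
t 15.3167 tool f [ 3.9  5.9 -2.3] h,r [-0.084  0.11 ] z 0.101 yaw err 2.0
t 15.3667 tool f [ 3.4  6.5 -2.4] h,r [-0.084  0.11 ] z 0.101 yaw err 2.0
t 15.5333 tool f [ 4.6  8.4 -4. ] h,r [-0.052  0.11 ] z 0.101 yaw err 1.8
t 15.5833 tool f [ 5.3  6.9 -2.4] h,r [-0.049  0.11 ] z 0.101 yaw err 1.9
t 15.6333 tool f [ 4.1  7.7 -3.2] h,r [-0.049  0.11 ] z 0.101 yaw err 2.0
t 15.6833 tool f [ 4.2  6.5 -3.6] h,r [-0.049  0.11 ] z 0.101 yaw err 2.0
t 15.6833 tool f [ 4.2  6.5 -3.6] h,r [-0.049  0.11 ] z 0.101 yaw err 2.0
t 15.7333 tool f [ 2.9  6.6 -2.8] h,r [-0.049  0.11 ] z 0.101 yaw err 2.0
0.0 [0, np.float64(-9.4), np.float64(-0.3)] 4.8
0.05 [0, np.float64(-14.9), np.float64(-1.1)] 7.7
0.1 [0, np.float64(-20.3), np.float64(-2.2)] 10.6
```

View pics/t20.png

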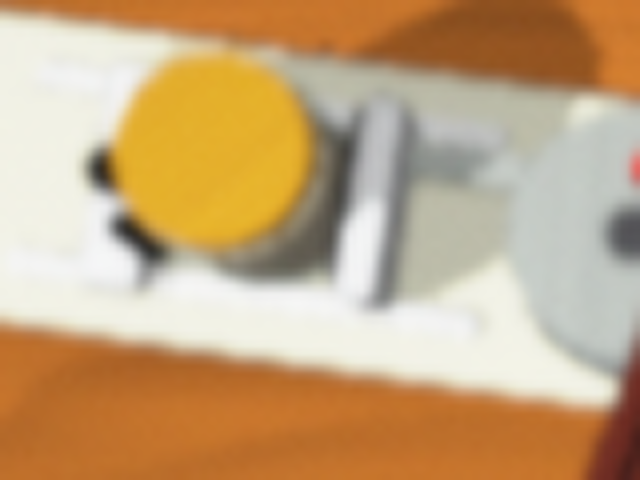

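```bash
python3 -m pendant '[{"claw":38,"linear":[0,-1.5,0],"twist":0.5},{"claw":38,"linear":[0,-3,0],"twist":1.5}]'>/dev/null;python3 -c "
from h import *
fr()
for i in range(8): read_camera('top');fr()"
```

```text
t 15.9 tool f [ 5.4  9.9 -4.7] h,r [-0.026  0.11 ] z 0.101 yaw err 1.8
t 15.95 tool f [ 5.2  8.6 -2.9] h,r [-0.024  0.11 ] z 0.101 yaw err 1.9
t 16.0 tool f [ 5.7  6.9 -4.4] h,r [-0.024  0.11 ] z 0.101 yaw err 1.9
t 16.05 tool f [ 3.9  8.  -3.9] h,r [-0.024  0.11 ] z 0.101 yaw err 1.9
t 16.1 tool f [ 4.4  7.7 -3.6] h,r [-0.024  0.11 ] z 0.101 yaw err 1.9
t 16.15 tool f [ 5.3  7.8 -4.9] h,r [-0.024  0.11 ] z 0.101 yaw err 1.9
t 16.2 tool f [ 4.7  7.4 -4.4] h,r [-0.024  0.11 ] z 0.101 yaw err 2.0
t 16.25 tool f [ 4.8  7.4 -3.8] h,r [-0.024  0.11 ] z 0.101 yaw err 2.0
t 16.3 tool f [ 3.7  7.2 -3.7] h,r [-0.024  0.11 ] z 0.101 yaw err 2.0
```

```bash
python3 -m pendant '[{"claw":38,"linear":[0,-1.2,0],"twist":0.5},{"claw":38,"linear":[0,-2.5,0],"twist":1}]'>/dev/null;python3 -c "
from h import *
fr()
for i in range(8): read_camera('top');fr()"
```

```text
t 16.4667 tool f [ 5.9  9.4 -4. ] h,r [-0.005  0.11 ] z 0.101 yaw err 2.0
t 16.5167 tool f [ 5.8  8.8 -3.8] h,r [-0.003  0.11 ] z 0.101 yaw err 2.1
t 16.5667 tool f [ 5.4  9.1 -3.1] h,r [-0.003  0.11 ] z 0.101 yaw err 2.2
t 16.6167 tool f [ 4.2  9.3 -4.9] h,r [-0.003  0.11 ] z 0.101 yaw err 2.2
t 16.6667 tool f [ 5.4  8.  -3.9] h,r [-0.003  0.11 ] z 0.101 yaw err 2.2
t 16.7167 tool f [ 4.9  8.  -4. ] h,r [-0.003  0.11 ] z 0.101 yaw err 2.2
t 16.7667 tool f [ 5.3  8.7 -3.8] h,r [-0.003  0.11 ] z 0.101 yaw err 2.2
t 16.8167 tool f [ 4.1  8.7 -4.2] h,r [-0.003  0.11 ] z 0.101 yaw err 2.2
t 16.8667 tool f [ 5.4  8.6 -4.2] h,r [-0.003  0.11 ] z 0.101 yaw err 2.2
```

```bash
python3 -m pendant '[{"claw":38,"linear":[0,1,0],"twist":0},{"claw":38,"linear":[0,2,0],"twist":0},{"claw":42,"linear":[0,4,0],"twist":0},{"claw":50,"linear":[0,4,0],"twist":0},{"claw":60,"linear":[0,4,0],"twist":0},{"claw":60,"linear":[0,4,0],"twist":0},{"claw":60,"linear":[0,4,0],"twist":0}]';python3 -c "
from h import *
fr();c=read_camera('side');crop(c,270,120,110,150,4,'s21.png');tick('t21.png')"
```

```text
time_s: 17.45
eef_pos: [0.5665, -0.0856, 0.1004]
ee_rot: [1.265, 1.172, -1.266]
force: [0.6, 0.3, -0.5]
gripper_width: 0.58
t 17.45 tool f [ 0.5  0.5 -0.3] h,r [-0.024  0.111] z 0.1 yaw err 1.0
t 17.5 tool f [-0.2 -0.1 -0.3] h,r [-0.024  0.111] z 0.1 yaw err 1.0
t 17.55 tool f [-0.  -0.5  0. ] h,r [-0.025  0.111] z 0.1 yaw err 1.0
```

View pics/s21.png

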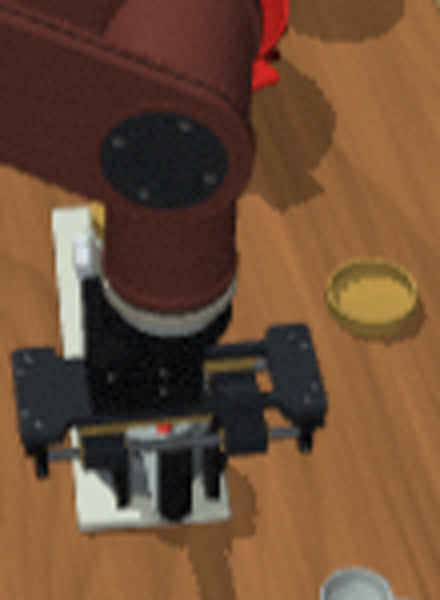

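View pics/t21.png

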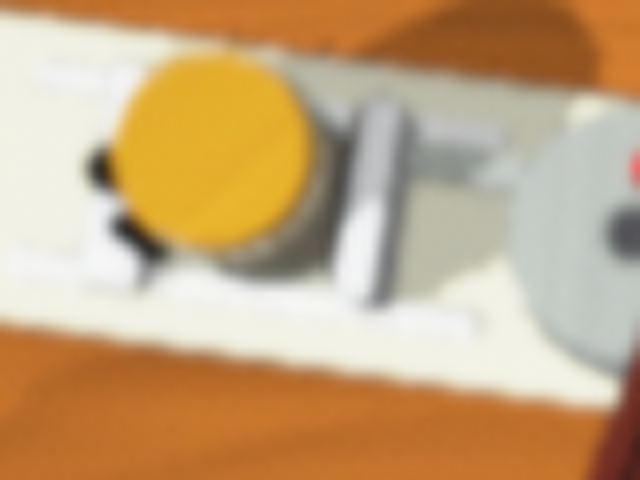

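```bash
python3 -m pendant '[{"claw":60,"linear":[-10,0,0],"twist":0},{"claw":60,"linear":[-22,0,0],"twist":0},{"claw":60,"linear":[-36,0,0],"twist":0},{"claw":60,"linear":[-50,0,0],"twist":0},{"claw":60,"linear":[-75,0,0],"twist":0},{"claw":60,"linear":[-100,0,10],"twist":0},{"claw":60,"linear":[-120,0,40],"twist":0},{"claw":60,"linear":[-120,0,80],"twist":0},{"claw":60,"linear":[-120,0,100],"twist":0},{"claw":60,"linear":[-120,0,100],"twist":0}]';python3 -c "
from h import *
fr();c=read_camera('side');crop(c,270,120,110,150,4,'s22.png');c=read_camera('top');crop(c,205,180,160,100,5,'t22.png');fr()"
```

```text
time_s: 18.38
eef_pos: [0.5595, -0.1894, 0.223]
ee_rot: [1.267, 1.166, -1.267]
force: [-0.9, 0.6, -0.8]
gripper_width: 0.598
t 18.3833 tool f [ 0.8 -0.9 -0.6] h,r [-0.037  0.215] z 0.223 yaw err 0.1
t 18.4833 tool f [ 0.2 -0.1 -0.6] h,r [-0.035  0.211] z 0.222 yaw err 0.3
```

View pics/s22.png

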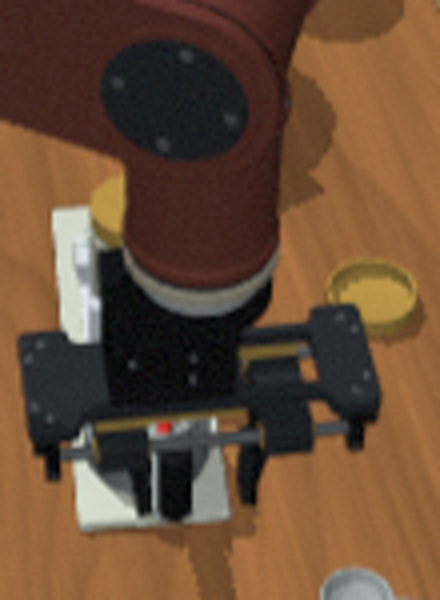

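View pics/t22.png

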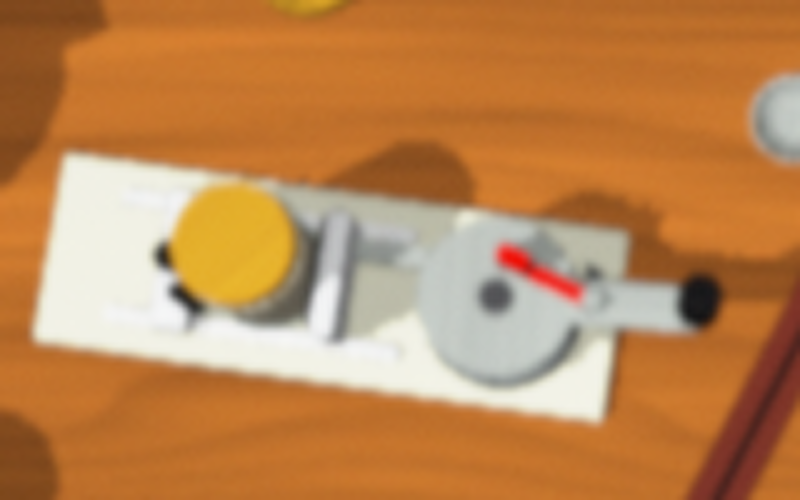

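```bash
python3 -c "
from h import *
t=read_camera('top');c=atz(t,(205+235/5,180+244/5),.128);d=c[:2]-SP;print('jar vice x,y',d@xv,d@yv); k=atz(t,(205+700/5,180+299/5),.136);print(hof(k)); s=read_state();print(abs(s['joint_vel']).max(),s['force'])
finish_job()"
```

```text
jar vice x,y 0.0016828699770496931 0.13713662880572597
(np.float64(-0.056737216258540425), np.float64(0.10738815516374972))
0.022819274280041376 [0.12489315 0.67931105 1.32882539]
the job is handed in; nothing more can be done
```

I flipped the red tab to the clamping side and worked the ratchet handle in two clockwise strokes until the jar was held against the end stop. Then I let go and handed the job in at about 18.5 s; no verdict was reported.

- **Grip:** the steady push at the knob on the last stroke was about 8.5 N. That suggests roughly 28 to 33 N of grip, inside the 18 to 45 N range, but I had no direct measurement. Single force readings scattered by about ±0.6 N. While the jaw ran free I read about 5.1 N, a little above the 4.5 N you gave, which is why the estimate is a range.
- **Letting go:** the contact force fell to about zero before I lifted away. The last top view shows the robot clear, the tab on the clamping side, and no visible change in the jar or jaw since the grip was set. The handle read −0.06 rad, against −0.04 rad estimated before release. That difference is within picture error.
- **Jar:** it stands upright in the picture, about 2 mm off the vice's centre line.
- **Side effect:** pushing the tab also turned the handle back slightly, by about 0.05 rad.
- **Bystanders:** I did not see any move in the pictures, but I didn't measure their positions at the end.

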